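Clear, check and start the welding positioner

TASK

Take the wire brush off the blue positioner's faceplate and lay it bristles down in the middle of the red tray, along it, then wind the faceplate counter-clockwise (seen from above) by its red crank grip through one full turn and on until the crank stands at the yellow mark on the housing. Then push the yellow clutch lever fully over to its other side, and only after that turn the key on the grey control box clockwise past RUN fully to START, hold it there about half a second and let go so that it springs back to RUN. Leave the spray can and the pipe offcut where they are.

Things in the scene. Friction and masses are not known exactly. Their poses are not given: they have to be found in the camera images.
- brush_mid (a point): Centre (half-way up) of the loose wire brush: wooden back 170 x 30 x 22 mm (x, y, z) on a brass bristle block 130 x 26 x 22 mm, 44 mm high in all, about 0.18 kg. x runs along the brush, z up; this point is 22 mm above the bristle ends, and the wooden back is the upper half. It starts bristles down on the faceplate, beside its centre.
- tray_in (a point): Centre of the inner floor of the fixed red open tool tray, outer 270 x 150 x 40 mm (x, y, z), walls and floor 4 to 5 mm. x runs along its long side. The brush belongs about in the middle of it, lying bristles down along the tray (within 50 mm along and 60 mm across).
- plate_center (a point): Top centre of the round steel faceplate (200 mm across, 100 mm above the bench); fixed to the housing, does not turn with the plate. z up: the axle. Housing: fixed blue box 260 x 350 x 80 mm (x, y, z), its middle 55 mm to -y of here. The yellow mark is on the housing beside the plate's rim, in +y from here; the clutch lever's pivot is 200 mm to -y.
- crank_grip_mid (a point): Grasp point on the red upright crank grip, a cylinder 26 mm across and 58 mm tall on the faceplate, its axis 75 mm from the plate's centre; this point is 38 mm above the plate, 22 mm below the grip's top. The grip spins on its pin (0.03 N m), so a gripper can hold it firmly and carry it round without turning itself; its orientation means nothing.
- faceplate (a joint): Faceplate angle, rad, growing counter-clockwise from above; the crank's direction from the plate's centre is the housing's x axis turned by 90 degrees + this, so 0 and 6.283 are at the yellow mark. Starts at -0.7 to -0.1, must end at 6.283 within 0.22. Drags with about 0.1 N m and stays where left; stops at -1.2 and 12.
- clutch (a joint): Clutch lever angle in rad: 0 leaning to the housing's -x (drive out), 1.0 fully over to +x (drive engaged; above 0.85 counts).
- key_bow (a point): Centre of the upright black key bow, 12 x 60 x 42 mm (x, y, z), on top of the fixed grey control box (150 x 140 x 90 mm); grasp across the 12 mm. z up: the turning axis; y along the bow, to the red-striped end, which starts at the white OFF tick (green tick RUN, orange START). This point is 139 mm above the bench, 19 mm below the bow's top.
- key_barrel (a joint): Key switch barrel, rad, growing clockwise from above: 0 OFF, 0.65 RUN (hard stop). It turns with the key first (friction 0.035 N m, stays where left); starts at 0 to 0.12.
- key (a joint): Key's spring travel past the barrel, rad, clockwise: 0 at rest, 0.60 at START (hard stop; above 0.45 counts, with the barrel at RUN, held 0.3 s). A spring of 0.07 to 0.145 N m drives it back to 0 when let go. The bow's total turn from OFF is the sum of both joints: RUN 0.65, START 1.25.
- spray_can: Bystander: upright can 64 mm across, 170 mm tall; leave it alone. Origin at the centre of its underside.
- pipe_offcut: Bystander: upright steel pipe offcut 76 mm across, 80 mm tall; leave it alone. Origin at the centre of its underside.
- clutch_tip (a point): Centre of the 26 mm yellow ball on the clutch lever (10 mm rod), 70 mm from its pivot, which is 102 mm above the bench on a grey block 70 x 50 x 25 mm. It swings in the housing's x-z plane from 0.5 rad off upright to -x (start) to 0.5 rad to +x (over); the ball is 163 mm above the bench at both ends. About 1 N moves it; it stays where left.
There are look-alikes about, which are no part of the job. What is meant by the part that bears key_bow is not turquoise, and is the larger of those in its own colour.

How it is judged:
On the way, in this order (a step that is already met when the one before it is completed fails the run):
1. the brush lies bristles down in the tray, released (x of brush_mid in the frame of tray_in between -0.05 and 0.05 m and y of brush_mid in the frame of tray_in between -0.06 and 0.06 m and z of brush_mid in the frame of tray_in below 0.035 m and angle between brush_mid's own z axis and vertical below 0.3 rad and linear speed of brush below 0.03 m/s and contact force between the fingers and brush below 0.1 N), for 0.2 s.
2. the faceplate has been wound one full turn counter-clockwise and on to the mark (value of joint faceplate between 6.063 and 6.503 rad and velocity of joint faceplate between -0.2 and 0.2 rad/s), for 0.2 s.
3. the clutch lever is fully over (value of joint clutch above 0.85 rad), for 0.2 s.
4. the key is held at START (value of joint key_barrel above 0.55 rad and value of joint key above 0.45 rad), for 0.3 s.
5. the key has sprung back to RUN (value of joint key_barrel above 0.55 rad and value of joint key below 0.1 rad), for 0.3 s.
At the end, for the whole second after the job is handed in: Brush at rest bristles down in the tray (centre within 50 mm along, 60 mm across of its middle, tilt under 0.3 rad); faceplate one turn on at the mark (6.283 within 0.22 rad); clutch above 0.85 rad; key barrel above 0.55 rad (RUN) and key spring travel under 0.1 rad (all of step 5 and x of brush_mid in the frame of tray_in between -0.05 and 0.05 m and y of brush_mid in the frame of tray_in between -0.06 and 0.06 m and z of brush_mid in the frame of tray_in below 0.035 m and angle between brush_mid's own z axis and vertical below 0.3 rad and value of joint faceplate between 6.063 and 6.503 rad and value of joint clutch above 0.85 rad and linear speed of brush below 0.03 m/s); the robot touches nothing.
It fails at once if a bystander (spray can, pipe offcut) moved more than 30 mm (distance of any of spray_can, pipe_offcut from where it was at the start of the episode above 0.03 m).
It fails at once if the key turned to START before the clutch lever was over ((value of joint key_barrel above 0.55 rad and value of joint key above 0.45 rad) and value of joint clutch below 0.8 rad).
It also fails if it takes over 72 s, if anything falls off the work surface, if the arm or the gripper's body presses on something with over 40 N, if the wrist force passes 120 N, or if a joint passes its speed limit or range.

ROBOT

A 6-joint arm with a two-finger parallel gripper is mounted at the origin on the work surface. World frame = base frame: x ahead of the robot, y to its left, z up, the work surface at z = 0. Lengths are in m, angles in rad, forces in N, time in s.
With the tool pointing down it reaches from about 0.3 to 0.775 m from the base axis. Payload 14.6 kg.
Tool frame: the origin (TCP) lies at the very end of the fingers, on their centre line; the grasp point (between the pads) lies 19 mm behind it; z points along the fingers, y is the direction in which the jaws open and shut (so a half turn about z gives the same grasp; the last joint's range is limited). The gripper opens to 85 mm and grips with 20 to 120 N. Pads are 22 mm wide; open, the fingers measure 114 mm over their backs; the gripper's body (76 mm by 85 mm) begins 54 mm behind the grasp point. The pads swing forward as they close: fully open they stand 13 mm farther back than shut.
Start: joints at [-1.257, 0.3, 1.521, -0, 1.321, -0.067], TCP at [0.204, -0.511, 0.231] pointing down, gripper open.
Joint ranges: [-3.03, 3.03], [-0.79, 2.21], [0.23, 2.52], [-1.04, 4.18], [0, 3.07], [-2.55, 2.55]. Speed limits (rad/s): [2.22, 2.22, 2.57, 3.14, 3.14, 3.14].

INTERFACE

Orientations are given as a 3x3 rotation matrix whose columns are the frame's x, y, z axes.
In Python, from bench import sense, eyes, hand_in gives the robot as it stands. The module is installed in compiled form; this text tells all that it offers.
- The arm moves only by the tool move_arm, never from a script. Its argument "increments" is one flat list of numbers, 7 for each row, row after row: the opening in per cent of the stroke, from 0 (shut) to 100 (fully open), then the shift along the world's x, y, z in mm, then the turn, a rotation vector about the world's x, y, z in degrees. A call has 1 to 12 rows; each row is the pose to reach, as a shift and turn from the pose commanded when the call began; what a row does not reach only later rows make up. A row lasts 1/12 s, in which the tool goes at most 41.7 mm and 7.16 degrees, less where a joint would pass 70% of its speed; a pose out of reach is approached as far as the arm can. A call with a gripper value outside its range is refused whole. The fingers move at their own pace and stop on an object; "grip_force" is the grip in N (left out, the last holds). Time passes only in rows, so rows that repeat a pose let the fingers close. It gives the time, the measured TCP pose, the force and the opening at its end, in the units of the state.
- sense(): the state, without advancing time (a new reading comes with each control period).
- eyes.grab_frame(name): name is "scene" or "top" or "wrist"; returns the picture (480x640x3 uint8, red, green, blue); there is no depth.
- eyes.camera_info(name): a dict with "vfov" (degrees; the focal length in pixels is half the picture's height over the tangent of half this angle, whatever the lens; pixels are square), "cx", "cy" (the principal point, pixels), "rvec" (rotation vector, rad) and "tvec" (3), from world to camera coordinates, as OpenCV has them. Camera axes: x right, y down, z forward; pixel columns grow to the right and rows downward; lengths in m; the calibration is good to about 2 mm. A picture is of the moment at which its call begins: read the wrist's pose just before it. camera_info takes no time and is no camera call; for the wrist camera it gives the pose at the moment of the call.
- hand_in(): hands the job in, once; it reports no verdict.
The state is a dict: "t": time; "joint_positions": joint angles; "qd": joint speeds; "effort": joint torques, N m; "ee_pos": TCP position; "tcp_rot": TCP orientation; "force": force on the tool from outside, world axes, zero at the start; "ft_torque": the same for the moment, N m; "gripper_width": finger opening in m.
Only numpy, scipy, OpenCV 4.12 (cv2) and the standard library are available. Lean on these libraries where they do the work, as an engineer would, in place of code of your own. Each camera call takes 0.05 s, during which the arm holds its last target. There are 200 camera calls.

## Working session

There is one attempt and no reset: what is moved stays moved. The work goes in short steps, Python scripts to look and compute and a tool call to move; the robot and the scene stay as the last step left them, time stands still between calls to the robot, and variables do not carry over. Pictures are saved under pics/ and viewed, about 8 in all and at most 12, crops included, and the job is handed in when it is done.

Besides the shell and the picture viewer there is one more tool, called after "Call:" as name(argument=value, ...) on one line, values as JSON. move_arm: Moves the arm, as the interface text tells. Its arguments: {"type":"object","properties":{"increments":{"type":"array"},"grip_force":{"type":"number"}},"required":["increments"]}

```bash
mkdir -p pics; cat > h.py <<'E'
import numpy as np, cv2
from bench import sense, eyes, hand_in
def cam(n):
    i=eyes.camera_info(n); f=240/np.tan(np.radians(i['vfov'])/2)
    R=cv2.Rodrigues(np.array(i['rvec'],float))[0]; t=np.array(i['tvec'],float).ravel()
    return f,i['cx'],i['cy'],R,t
def ray(c,u,v):
    f,cx,cy,R,t=c; d=R.T@np.array([(u-cx)/f,(v-cy)/f,1]); return -R.T@t,d
def onz(c,u,v,z):
    o,d=ray(c,u,v); return o+d*(z-o[2])/d[2]
def proj(c,p):
    f,cx,cy,R,t=c; q=R@np.array(p,float)+t; return np.array([f*q[0]/q[2]+cx,f*q[1]/q[2]+cy])
def grab(n,fn):
    c=cam(n); im=cv2.cvtColor(eyes.grab_frame(n),cv2.COLOR_RGB2BGR); cv2.imwrite(fn,im); return c,im
E
python3 - <<'E'
from h import *
for n in('top','scene'):
    c,im=grab(n,f'pics/{n}0.png'); print(n,eyes.camera_info(n))
    print(-c[3].T@c[4])
s=sense();print(s['t'],s['ee_pos'],s['tcp_rot'],s['gripper_width'])
E
```

```text
top {'vfov': 43.60522563551241, 'cx': 310.250584309446, 'cy': 245.3446681496154, 'rvec': array([ 2.178735  , -2.17746631,  0.06815657]), 'tvec': array([0.10535123, 0.53749728, 1.63611528])}
[0.41481868 0.08653874 1.67251665]
scene {'vfov': 50.249395423132086, 'cx': 317.6695276104139, 'cy': 245.4090509839961, 'rvec': array([ 1.91462686,  1.23810266, -0.64823295]), 'tvec': array([-0.29961248, -0.15932453,  1.70940944])}
[ 1.476471   -0.30854     0.87296565]
0.1 [ 0.20435842 -0.51039398  0.23076569] [[ 9.28382417e-01  3.71626161e-01 -2.89946634e-04]
 [ 3.71626255e-01 -9.28381841e-01  1.04146010e-03]
 [ 1.17852627e-04 -1.07462502e-03 -9.99999416e-01]] 0.08553526202667948
```

View pics/top0.png

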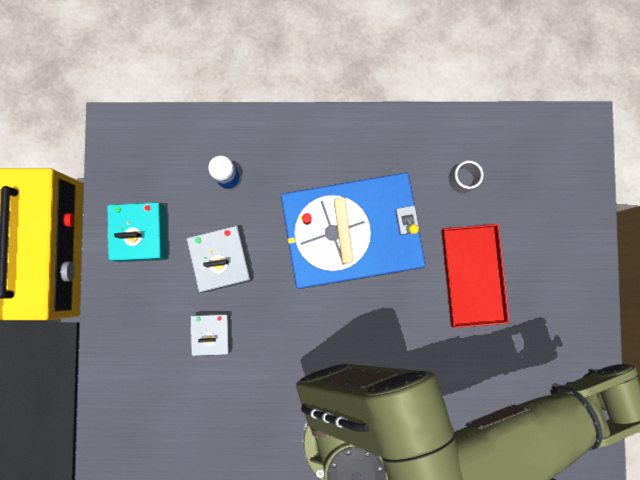

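View pics/scene0.png

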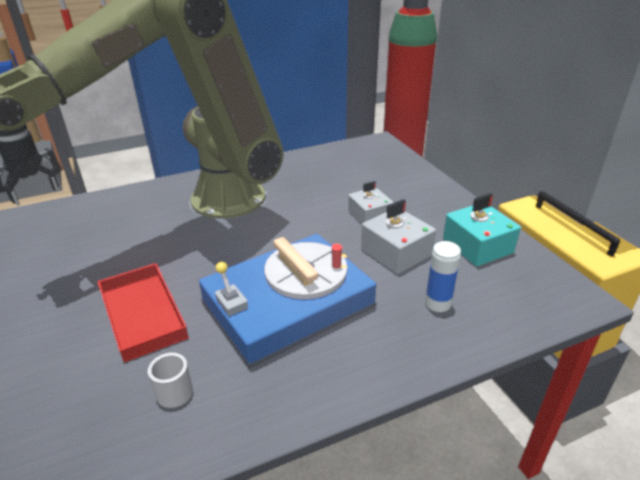

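The top view shows the housing (352,230), brush (343,231), crank (307,218), tray (475,275), lever ball (413,229), can (222,170) and pipe (469,175). There are three key boxes: turquoise (133,232), large grey (218,259) and small grey (209,335). The target is the large grey one, since it isn't turquoise and is the bigger of the two greys. I'll confirm that with a crop while measuring.

```bash
cat > m.py <<'E'
from h import *
c=cam('top'); im=cv2.imread('pics/top0.png'); hsv=cv2.cvtColor(im,cv2.COLOR_BGR2HSV)
def blob(lo,hi,box):
    x0,y0,x1,y1=box; m=np.zeros(im.shape[:2],np.uint8); m[y0:y1,x0:x1]=cv2.inRange(hsv,lo,hi)[y0:y1,x0:x1]
    cs=cv2.findContours(m,cv2.RETR_EXTERNAL,cv2.CHAIN_APPROX_NONE)[0]; return max(cs,key=cv2.contourArea),m
def rect(name,cnt,z):
    b=np.array([onz(c,u,v,z)[:2] for u,v in cnt[:,0]],np.float32)
    r=cv2.minAreaRect(b); p=cv2.boxPoints(r); e=p[1]-p[0];f=p[2]-p[1]
    L=e if np.hypot(*e)>np.hypot(*f) else f
    print(name,'ctr',np.round(r[0],4),'size',np.round(r[1],3),'long axis deg',round(np.degrees(np.arctan2(L[1],L[0]))%180,1))
    return r
rect('housing',blob((100,120,60),(125,255,255),(270,160,430,300))[0],.08)
rect('tray',blob((0,120,60),(8,255,255),(435,215,515,335))[0],.04)
rect('brush',blob((10,50,120),(22,180,255),(330,190,360,270))[0],.144)
# plate: white-ish hull
cn,_=blob((0,0,180),(180,60,255),(285,185,378,280)); h=cv2.convexHull(cn)
w=np.array([onz(c,u,v,.1)[:2] for u,v in h[:,0]],np.float32); print('plate',cv2.minEnclosingCircle(w))
def cen(name,lo,hi,box,z):
    cn,m=blob(lo,hi,box); M=cv2.moments(cn); u,v=M['m10']/M['m00'],M['m01']/M['m00']; print(name,round(u,1),round(v,1),cv2.contourArea(cn),np.round(onz(c,u,v,z),4))
cen('grip',(0,120,60),(8,255,255),(295,205,320,230),.155)
cen('ball',(22,120,100),(35,255,255),(403,215,425,240),.163)
cen('mark',(22,120,100),(35,255,255),(284,230,298,250),.08)
rect('box',blob((0,0,120),(180,40,255),(180,220,255,300))[0],.09)
cn,_=blob((0,0,0),(180,255,60),(198,250,236,276)); rect('key',cn,.158); print(cv2.boundingRect(cn))
a=cv2.resize(im[215:305,170:260],None,fx=6,fy=6,interpolation=3)
s=cv2.imread('pics/scene0.png'); b=cv2.resize(s[170:290,340:460],(540,540),interpolation=3)
cv2.imwrite('pics/crop1.png',cv2.resize(np.hstack([a,b]),(800,400)))
E
python3 m.py
```

```text
housing ctr [ 0.5745 -0.0068] size [0.258 0.348] long axis deg 99.8
tray ctr [ 0.455  -0.3407] size [0.27  0.156] long axis deg 5.0
brush ctr [0.5663 0.028 ] size [0.168 0.02 ] long axis deg 10.4
plate ((0.5656978487968445, 0.05043214187026024), 0.1029706597328186)
grip 306.2 218.0 63.0 [0.5971 0.1144 0.155 ]
ball 413.2 228.7 61.0 [ 0.5689 -0.1558  0.163 ]
mark 290.5 240.0 15.0 [0.5473 0.1576 0.08  ]
box ctr [0.4953 0.3521] size [0.211 0.197] long axis deg 0.5
key ctr [0.4865 0.3165] size [0.009 0.004] long axis deg 19.0
(225, 260, 3, 4)
```

View pics/crop1.png

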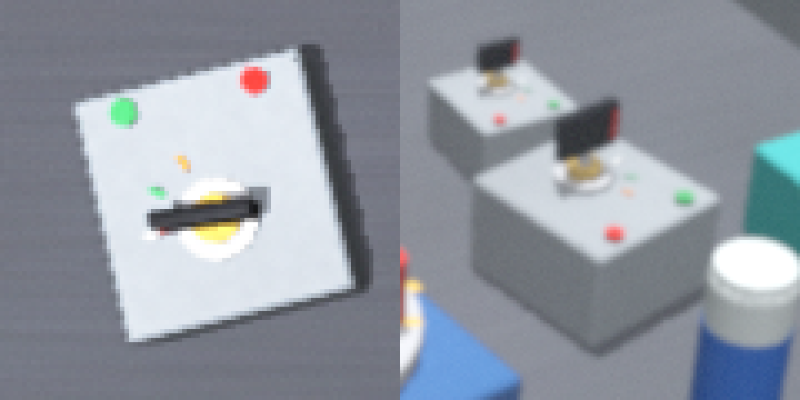

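The crop confirms the large grey box: its key bow at about (218,259) in the top view has its red end toward +y at the white tick, with green then orange clockwise. Now moving over the faceplate.

Call:
move_arm(increments=[100, 362, 538, 80, 0, 0, -12, 100, 362, 538, 80, 0, 0, -12, 100, 362, 538, 80, 0, 0, -12, 100, 362, 538, 80, 0, 0, -12, 100, 362, 538, 80, 0, 0, -12, 100, 362, 538, 80, 0, 0, -12, 100, 362, 538, 80, 0, 0, -12, 100, 362, 538, 80, 0, 0, -12, 100, 362, 538, 80, 0, 0, -12, 100, 362, 538, 80, 0, 0, -12, 100, 362, 538, 80, 0, 0, -12, 100, 362, 538, 80, 0, 0, -12])

```text
t: 1.1
ee_pos: [0.4816, -0.0975, 0.2926]
tcp_rot: [[0.985, 0.171, -0.0], [0.171, -0.985, -0.0], [-0.0, -0.0, -1.0]]
force: [0.8, -0.8, 0.0]
gripper_width: 0.0852
```

Call:
move_arm(increments=[100, 85, 125, 18, 0, 0, 0, 100, 85, 125, 18, 0, 0, 0, 100, 85, 125, 18, 0, 0, 0, 100, 85, 125, 18, 0, 0, 0, 100, 85, 125, 18, 0, 0, 0])

```text
t: 1.52
ee_pos: [0.5676, 0.0294, 0.3099]
tcp_rot: [[0.985, 0.174, -0.0], [0.174, -0.985, 0.001], [-0.0, -0.001, -1.0]]
force: [-1.2, -0.0, -0.1]
gripper_width: 0.0857
```

```bash
python3 - <<'E'
from h import *
s=sense();print(s['t'],s['ee_pos'],s['joint_positions'])
c,im=grab('wrist','pics/w1.png'); print(-c[3].T@c[4],c[3],c[0])
for p in [(.565,.0485,.1),(.566,.028,.144),(.597,.1144,.158)]: print(proj(c,p))
np.savez('w1.npz',f=c[0],cx=c[1],cy=c[2],R=c[3],t=c[4])
E
```

```text
1.5167 [0.56758886 0.02940469 0.30989988] [-1.29930623e-02  2.96055904e-01  1.34506953e+00  7.23654220e-04
  1.50096192e+00  1.38246829e+00]
[0.64371371 0.04349174 0.45140274] [[ 0.17470804 -0.98461924 -0.00143343]
 [-0.9378105  -0.16684562  0.30442405]
 [-0.29998093 -0.05184104 -0.95253553]] 367.45145394455363
[298.93103308 209.03824796]
[320.040793   222.91750523]
[219.25115379 171.21878397]
```

View pics/w1.png

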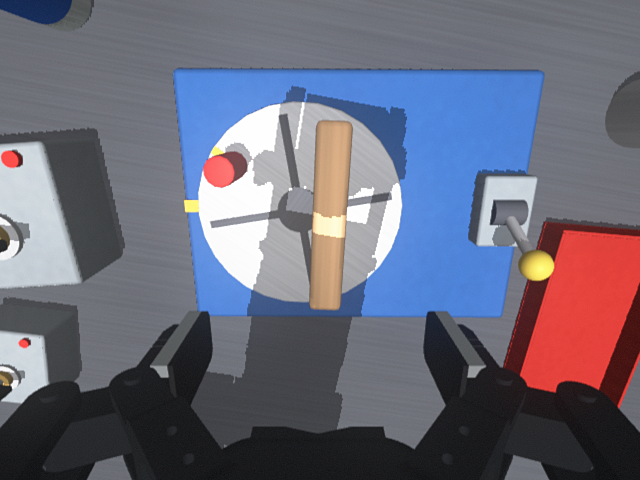

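The wrist view shows the brush back with corners at about (317,122), (352,122), (340,309) and (309,306). The grip top is near (218,171), the plate hub (298,209) and the lever ball (536,265). It agrees with the top-view measurements.

```bash
python3 - <<'E'
from h import *
d=np.load('w1.npz'); c=(float(d['f']),float(d['cx']),float(d['cy']),d['R'],d['t'])
P=[onz(c,u,v,.144)[:2] for u,v in [(317,122),(352,122),(340,309),(309,306)]]
a=(P[0]+P[1])/2;b=(P[2]+P[3])/2
print('brush',np.round((a+b)/2,4),np.degrees(np.arctan2(*(a-b)[::-1])),np.linalg.norm(a-b),np.linalg.norm(P[0]-P[1]))
im=cv2.imread('pics/w1.png'); h=cv2.cvtColor(im,cv2.COLOR_BGR2HSV)
m=cv2.inRange(h,(10,60,60),(25,200,255)); m[:,:290]=0;m[:,365:]=0
cn=max(cv2.findContours(m,0,1)[0],key=cv2.contourArea)
r=cv2.minAreaRect(np.array([onz(c,u,v,.144)[:2] for u,v in cn[:,0]],np.float32));print(r)
m=cv2.inRange(h,(22,150,100),(33,255,255))
for x in cv2.findContours(m,0,1)[0]:
    if cv2.contourArea(x)>30:
        (u,v),rr=cv2.minEnclosingCircle(x); print('yel',u,v,rr,onz(c,u,v,.163),onz(c,u,v,.08))
print('hub',onz(c,298,209,.1)); print('grip top',onz(c,215,170,.158))
H=[onz(c,u,v,.08)[:2] for u,v in [(175,69),(543,71),(503,317),(198,316)]]; print(np.round(H,4),np.mean(H,0))
E
```

```text
brush [0.5681 0.0204] 7.619034025201064 0.1638361475342892 0.027788768683430904
((0.5679360032081604, 0.020739328116178513), (0.1662745326757431, 0.029158059507608414), 7.64967155456543)
yel 537.2222290039062 266.1388854980469 16.311702728271484 [ 0.56590283 -0.15714825  0.163     ] [ 0.54350948 -0.21489083  0.08      ]
hub [0.5648787  0.04939937 0.1       ]
grip top [0.59736118 0.11778887 0.158     ]
[[ 0.6703  0.1822]
 [ 0.7279 -0.152 ]
 [ 0.478  -0.1986]
 [ 0.4186  0.1417]] [ 0.57371141 -0.0066878 ]
```

Call:
move_arm(increments=[100, 0, -9, -41, 0, 0, -2.4, 100, 0, -9, -82, 0, 0, -2.4, 100, 0, -9, -123, 0, 0, -2.4, 100, 0, -9, -160, 0, 0, -2.4, 100, 0, -9, -185, 0, 0, -2.4, 100, 0, -9, -195, 0, 0, -2.4, 100, 0, -9, -195, 0, 0, -2.4, 0, 0, -9, -195, 0, 0, -2.4, 0, 0, -9, -195, 0, 0, -2.4, 0, 0, -9, -195, 0, 0, -2.4, 0, 0, -9, -195, 0, 0, -2.4, 0, 0, -9, -195, 0, 0, -2.4], grip_force=50)

```text
t: 2.57
ee_pos: [0.5665, 0.0165, 0.1167]
tcp_rot: [[0.992, 0.129, 0.002], [0.129, -0.992, 0.0], [0.002, 0.0, -1.0]]
force: [-0.2, 1.4, 5.6]
gripper_width: 0.0291
```

Call:
move_arm(increments=[0, 0, -5, 30, 0, 0, -2.4, 0, 0, -5, 70, 0, 0, -2.4, 0, 0, -5, 110, 0, 0, -2.4, 0, -10, -37, 120, 0, 0, -2.4, 0, -22, -75, 120, 0, 0, -2.4, 0, -34, -113, 120, 0, 0, -2.4, 0, -46, -151, 120, 0, 0, -2.4, 0, -58, -189, 120, 0, 0, -2.4, 0, -70, -227, 120, 0, 0, -2.4, 0, -82, -265, 120, 0, 0, -2.4, 0, -94, -303, 120, 0, 0, -2.4, 0, -106, -340, 120, 0, 0, -2.4])

```text
t: 3.57
ee_pos: [0.4589, -0.3253, 0.2357]
tcp_rot: [[0.996, 0.087, 0.0], [0.087, -0.996, -0.0], [0.0, 0.0, -1.0]]
force: [0.9, 0.4, -2.6]
gripper_width: 0.0294
```

```bash
python3 - <<'E'
from h import *
s=sense();print(s['t'],s['ee_pos'],s['tcp_rot'],s['gripper_width'],s['force'])
E
```

```text
3.5667 [ 0.45891566 -0.32532776  0.23566421] [[ 9.96168569e-01  8.74538192e-02  1.09351912e-04]
 [ 8.74538366e-02 -9.96168559e-01 -1.66079940e-04]
 [ 9.44086120e-05  1.75006861e-04 -9.99999980e-01]] 0.029351360630252378 [ 0.88403942  0.35328234 -2.64803901]
```

Call:
move_arm(increments=[0, -4, -16, -38, 0, 0, 0, 0, -4, -16, -78, 0, 0, 0, 0, -4, -16, -118, 0, 0, 0, 0, -4, -16, -155, 0, 0, 0, 0, -4, -16, -185, 0, 0, 0, 0, -4, -16, -203, 0, 0, 0, 0, -4, -16, -212, 0, 0, 0, 0, -4, -16, -212, 0, 0, 0, 70, -4, -16, -212, 0, 0, 0, 70, -4, -16, -212, 0, 0, 0, 70, -4, -16, -212, 0, 0, 0, 70, -4, -16, -212, 0, 0, 0])

```text
t: 4.57
ee_pos: [0.4564, -0.3399, 0.0244]
tcp_rot: [[0.996, 0.088, 0.001], [0.088, -0.996, -0.001], [0.001, 0.001, -1.0]]
force: [-0.2, -0.0, 0.2]
gripper_width: 0.0596
```

Call:
move_arm(increments=[70, 0, 0, 40, 0, 0, 0, 70, 0, 0, 80, 0, 0, 0, 70, 0, 0, 120, 0, 0, 0, 70, 0, 0, 160, 0, 0, 0, 70, 14, 38, 180, 0, 0, 0, 70, 28, 76, 180, 0, 0, 0, 70, 42, 114, 180, 0, 0, 0, 70, 56, 152, 180, 0, 0, 0, 70, 70, 190, 190, 0, 0, 2, 70, 84, 228, 200, 0, 0, 3, 70, 98, 266, 220, 0, 0, 4, 70, 112, 304, 240, 0, 0, 5])

```text
t: 5.57
ee_pos: [0.5658, -0.0394, 0.2614]
tcp_rot: [[0.985, 0.175, 0.0], [0.175, -0.985, -0.0], [0.0, 0.0, -1.0]]
force: [0.4, 0.1, 0.2]
gripper_width: 0.0597
```

```bash
python3 - <<'E'
from h import *
s=sense();print(s['t'],s['ee_pos'],s['gripper_width'])
c,im=grab('wrist','pics/w2.png'); np.savez('w2.npz',f=c[0],cx=c[1],cy=c[2],R=c[3],t=c[4])
c2,t2=grab('top','pics/top2.png')
h=cv2.cvtColor(im,cv2.COLOR_BGR2HSV)
m=cv2.inRange(h,(0,150,60),(8,255,255))|cv2.inRange(h,(174,150,60),(180,255,255))
for x in cv2.findContours(m,0,1)[0]:
    if cv2.contourArea(x)>60: (u,v),r=cv2.minEnclosingCircle(x);print('red',u,v,r,onz(c,u,v,.158))
cv2.imwrite('pics/v2.png',np.hstack([cv2.resize(im,(400,300)),cv2.resize(t2[200:350,320:520],(400,300))]))
E
```

```text
5.5667 [ 0.56584653 -0.03943109  0.26135656] 0.05965726959779863
red 567.9490356445312 318.71978759765625 112.10969543457031 [ 0.5399983  -0.23336024  0.158     ]
red 95.04545593261719 157.9545440673828 21.409624099731445 [0.59732837 0.11424846 0.158     ]
```

View pics/v2.png

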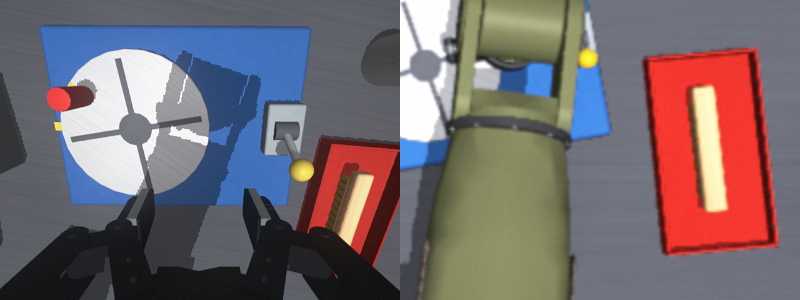

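The brush lies on its bristles mid-tray, roughly along it. Next is the crank grip at about (0.5975, 0.117).

Call:
move_arm(increments=[70, 8, 40, 0, 0, 0, 0, 70, 16, 80, 0, 0, 0, 0, 70, 24, 120, 0, 0, 0, 0, 70, 32, 156, -20, 0, 0, 0, 70, 32, 156, -60, 0, 0, 0, 70, 32, 156, -100, 0, 0, 0, 70, 32, 156, -142, 0, 0, 0, 0, 32, 156, -142, 0, 0, 0, 0, 32, 156, -142, 0, 0, 0, 0, 32, 156, -142, 0, 0, 0, 0, 32, 156, -142, 0, 0, 0, 0, 32, 156, -142, 0, 0, 0], grip_force=40)

```text
t: 6.67
ee_pos: [0.5989, 0.1144, 0.1209]
tcp_rot: [[0.985, 0.174, 0.004], [0.174, -0.985, 0.0], [0.004, 0.0, -1.0]]
force: [0.6, 0.6, 2.4]
gripper_width: 0.025
```

```bash
cat > circ.py <<'E'
from h import *
import sys
s=sense();p=np.array(s['ee_pos']);print(s['t'],np.round(p,4),s['gripper_width'],np.round(s['force'],1))
C=np.array([.565,.049]);d=p[:2]-C;a=np.degrees(np.arctan2(d[1],d[0]));print('r',np.hypot(*d),'ang',a,'to go',99.8-a)
A=float(sys.argv[1]) if len(sys.argv)>1 else a
for b in [A+15*k for k in range(1,13)]+[99.8]:
    q=C+.075*np.array([np.cos(np.radians(b)),np.sin(np.radians(b))]); print(round(b,1),np.round((q-p[:2])*1000).astype(int))
E
python3 circ.py
```

```text
6.6667 [0.5989 0.1144 0.1209] 0.025002751848076835 [0.6 0.6 2.4]
r 0.07371197793879354 ang 62.599648133366145 to go 37.20035186663385
77.6 [-18   8]
92.6 [-37   9]
107.6 [-57   6]
122.6 [-74  -2]
137.6 [-89 -15]
152.6 [-101  -31]
167.6 [-107  -49]
182.6 [-109  -69]
197.6 [-105  -88]
212.6 [ -97 -106]
227.6 [ -84 -121]
242.6 [ -68 -132]
99.8 [-47   8]
```

Call:
move_arm(increments=[0, -17, 6, 0, 0, 0, 0, 0, -36, 7, 0, 0, 0, 0, 0, -56, 4, 0, 0, 0, 0, 0, -73, -4, 0, 0, 0, 0, 0, -88, -17, 0, 0, 0, 0, 0, -100, -33, 0, 0, 0, 0, 0, -106, -51, 0, 0, 0, 0, 0, -108, -71, 0, 0, 0, 0, 0, -104, -90, 0, 0, 0, 0, 0, -96, -108, 0, 0, 0, 0, 0, -83, -123, 0, 0, 0, 0, 0, -67, -134, 0, 0, 0, 0])

```text
t: 7.67
ee_pos: [0.5322, -0.0204, 0.1209]
tcp_rot: [[0.985, 0.173, 0.004], [0.173, -0.985, 0.001], [0.005, 0.0, -1.0]]
force: [5.7, 16.8, 4.5]
gripper_width: 0.025
```

```bash
python3 circ.py 242.6
```

```text
7.6667 [ 0.5322 -0.0204  0.1209] 0.0250211993287138 [ 5.7 16.8  4.5]
r 0.07674979022724968 ang -115.31084286187793 to go 215.11084286187793
257.6 [17 -4]
272.6 [36 -6]
287.6 [55 -2]
302.6 [73  6]
317.6 [88 19]
332.6 [99 35]
347.6 [106  53]
362.6 [108  73]
377.6 [104  92]
392.6 [ 96 110]
407.6 [ 83 125]
422.6 [ 67 136]
99.8 [ 20 143]
```

Call:
move_arm(increments=[0, 17, -5, 0, 0, 0, 0, 0, 36, -6, 0, 0, 0, 0, 0, 55, -3, 0, 0, 0, 0, 0, 73, 5, 0, 0, 0, 0, 0, 88, 18, 0, 0, 0, 0, 0, 99, 34, 0, 0, 0, 0, 0, 106, 52, 0, 0, 0, 0, 0, 108, 72, 0, 0, 0, 0, 0, 104, 91, 0, 0, 0, 0, 0, 96, 109, 0, 0, 0, 0, 0, 83, 124, 0, 0, 0, 0, 0, 67, 135, 0, 0, 0, 0])

```text
t: 8.67
ee_pos: [0.5982, 0.1152, 0.1209]
tcp_rot: [[0.985, 0.174, 0.003], [0.174, -0.985, -0.002], [0.003, 0.002, -1.0]]
force: [-7.9, -21.2, 12.2]
gripper_width: 0.0251
```

```bash
sed -i 's/\.049/.047/' circ.py; python3 circ.py
```

```text
8.6667 [0.5982 0.1152 0.1209] 0.025079204626753573 [ -7.9 -21.2  12.2]
r 0.07590477440410981 ang 64.03570050815503 to go 35.764299491844966
79.0 [-19   5]
94.0 [-39   7]
109.0 [-58   3]
124.0 [-75  -6]
139.0 [-90 -19]
154.0 [-101  -35]
169.0 [-107  -54]
184.0 [-108  -74]
199.0 [-104  -93]
214.0 [ -95 -110]
229.0 [ -82 -125]
244.0 [ -66 -136]
99.8 [-46   6]
```

Call:
move_arm(increments=[0, -12, 2, 0, 0, 0, 0, 0, -24, 5, 0, 0, 0, 0, 0, -36, 6, 0, 0, 0, 0, 0, -46, 5, 0, 0, 0, 0, 0, -46, 5, 0, 0, 0, 0, 0, -46, 5, 0, 0, 0, 0, 0, -46, 5, 0, 0, 0, 0])

```text
t: 9.25
ee_pos: [0.5527, 0.1208, 0.1209]
tcp_rot: [[0.985, 0.174, 0.004], [0.174, -0.985, 0.001], [0.004, -0.0, -1.0]]
force: [-0.9, 4.2, 7.9]
gripper_width: 0.0252
```

```bash
python3 circ.py|head -2
```

```text
9.25 [0.5527 0.1208 0.1209] 0.0251707289744098 [-0.9  4.2  7.9]
r 0.07484837203678027 ang 99.48989404444356 to go 0.3101059555564376
```

Call:
move_arm(increments=[70, 0, 0, 0, 0, 0, 0, 70, 0, 0, 0, 0, 0, 0, 70, 0, 0, 0, 0, 0, 0, 70, 0, 0, 40, 0, 0, 0, 70, 0, 0, 80, 0, 0, 0, 70, 0, 0, 115, 0, 0, 0, 0, -5, -40, 115, 0, 0, 0, 0, -10, -80, 115, 0, 0, 0, 0, -15, -120, 115, 0, 0, 0, 0, -20, -160, 115, 0, 0, 0, 0, -26, -200, 115, 0, 0, 0, 0, -32, -240, 115, 0, 0, 0])

```text
t: 10.25
ee_pos: [0.5192, -0.1215, 0.2337]
tcp_rot: [[0.985, 0.174, 0.0], [0.174, -0.985, -0.0], [0.0, 0.0, -1.0]]
force: [1.0, -0.3, -0.5]
gripper_width: -0.0002
```

```bash
python3 - <<'E'
from h import *
s=sense();print(s['t'],s['ee_pos'],s['gripper_width'],s['force'])
c,im=grab('wrist','pics/w3.png')
c2,t=grab('top','pics/top3.png')
h=cv2.cvtColor(im,cv2.COLOR_BGR2HSV); m=cv2.inRange(h,(22,150,100),(33,255,255))
for x in cv2.findContours(m,0,1)[0]:
    if cv2.contourArea(x)>30: (u,v),r=cv2.minEnclosingCircle(x);print('yel',u,v,r,onz(c,u,v,.163),onz(c,u,v,.08))
cv2.imwrite('pics/v3.png',im)
E
```

```text
10.25 [ 0.51915863 -0.121468    0.23368017] -0.00024340773498926862 [ 1.02249574 -0.29152781 -0.52438723]
yel 391.3205261230469 191.96153259277344 21.47760581970215 [ 0.56712763 -0.15558972  0.163     ] [ 0.55617385 -0.1744854   0.08      ]
```

View pics/v3.png

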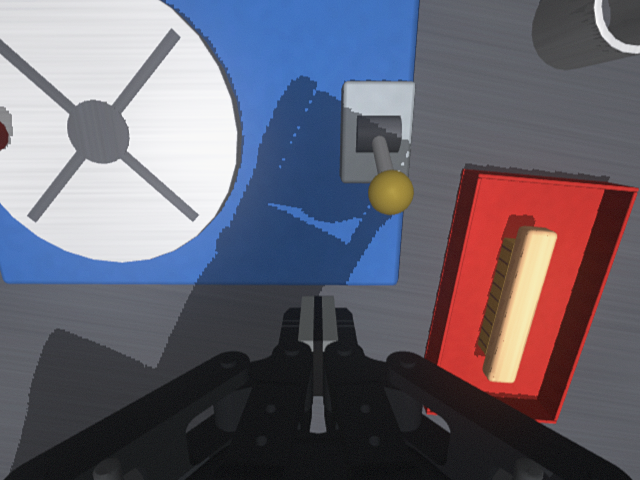

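The crank stands at the mark and the lever ball is at (391,192), about (0.567, -0.156). The plan is to descend beside it with closed fingers and push along the housing's +x.

Call:
move_arm(increments=[0, -4, -40, 0, 0, 0, 0, 0, -4, -43, -40, 0, 0, 0, 0, -4, -43, -82, 0, 0, 0, 0, -4, -43, -82, 0, 0, 0, 0, 16, -39, -82, 0, 0, 0, 0, 31, -37, -82, 0, 0, 0, 0, 46, -34, -82, 0, 0, 0, 0, 60, -32, -82, 0, 0, 0, 0, 72, -30, -82, 0, 0, 0, 0, 80, -28, -82, 0, 0, 0, 0, 86, -27, -82, 0, 0, 0, 0, 86, -27, -82, 0, 0, 0])

```text
t: 11.35
ee_pos: [0.6066, -0.146, 0.1521]
tcp_rot: [[0.985, 0.175, 0.001], [0.175, -0.985, -0.0], [0.001, 0.0, -1.0]]
force: [0.6, 0.1, -0.3]
gripper_width: 0.0
```

Call:
move_arm(increments=[0, 2, 0, 0, 0, 0, 0, 0, 4, 1, 0, 0, 0, 0, 0, 5, 1, 0, 0, 0, 0])

```text
t: 11.6
ee_pos: [0.6086, -0.1462, 0.1516]
tcp_rot: [[0.985, 0.173, -0.006], [0.173, -0.985, -0.0], [-0.006, -0.001, -1.0]]
force: [-27.2, -2.3, 10.8]
gripper_width: -0.0002
```

```bash
python3 - <<'E'
from h import *
c,im=grab('wrist','pics/w4.png')
h=cv2.cvtColor(im,cv2.COLOR_BGR2HSV); m=cv2.inRange(h,(22,150,100),(33,255,255))
for x in cv2.findContours(m,0,1)[0]:
    if cv2.contourArea(x)>30: (u,v),r=cv2.minEnclosingCircle(x);print('yel',u,v,r,onz(c,u,v,.163))
print('expect',proj(c,(.6325,-.1444,.163)))
E
```

```text
yel 323.82696533203125 276.9550476074219 33.165771484375 [ 0.63119496 -0.14390661  0.163     ]
expect [325.71259807 274.05128843]
```

Call:
move_arm(increments=[0, -15, -3, 0, 0, 0, 0, 0, -30, -5, 30, 0, 0, 0, 100, -35, -5, 70, 0, 0, 0, 100, -40, 0, 110, 0, 0, 0, 100, -45, 40, 130, 0, 0, 0, 100, -50, 80, 130, 0, 0, 0, 100, -55, 120, 130, 0, 0, 0, 100, -60, 160, 130, 0, 0, 0, 100, -65, 200, 130, 0, 0, 0, 100, -70, 240, 130, 0, 0, 0, 100, -75, 280, 130, 0, 0, 0, 100, -80, 320, 130, 0, 0, 0])

```text
t: 12.65
ee_pos: [0.5299, 0.1761, 0.2819]
tcp_rot: [[0.985, 0.174, 0.001], [0.174, -0.985, 0.0], [0.001, -0.0, -1.0]]
force: [0.9, 0.4, 0.3]
gripper_width: 0.0854
```

```bash
python3 - <<'E'
from h import *
c,im=grab('top','pics/top4.png')
im=cv2.imread('pics/top0.png'); g=cv2.cvtColor(im,cv2.COLOR_BGR2GRAY); m=np.zeros_like(g); m[250:285,195:240]=(g[250:285,195:240]<95)*255
cn=max(cv2.findContours(m,0,1)[0],key=cv2.contourArea); print(cv2.boundingRect(cn))
r=cv2.minAreaRect(np.array([onz(c,u,v,.158)[:2] for u,v in cn[:,0]],np.float32));print('key top',r)
s=sense();print(s['t'],s['ee_pos'],s['joint_positions'])
c,im=grab('wrist','pics/w5.png');np.savez('w5.npz',f=c[0],cx=c[1],cy=c[2],R=c[3],t=c[4])
E
```

```text
(204, 260, 25, 7)
key top ((0.48346227407455444, 0.3426987826824188), (0.012196922674775124, 0.06154533103108406), 8.162049293518066)
12.7 [0.52878587 0.1819663  0.28179183] [0.26514991 0.28690754 1.42051456 0.00180106 1.43339885 1.65717804]
```

View pics/w5.png

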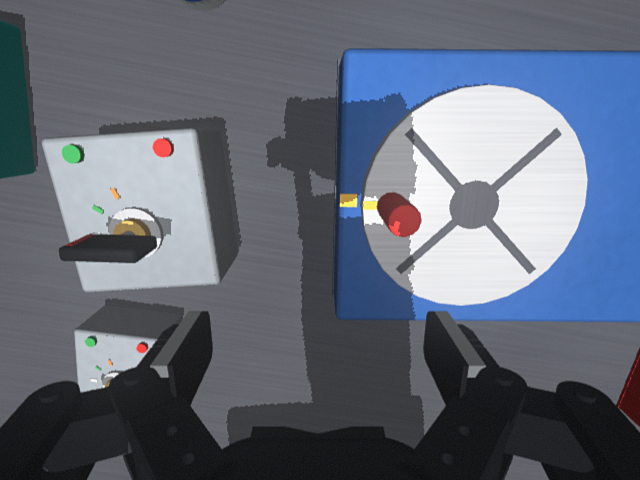

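The wrist view shows the bow top from about (62,242) to (155,242), with the red end on the left and green and orange ticks above it. The crank is at the yellow mark (348,201). Next I'll move above the key with the tool x axis along the bow (98°).

Call:
move_arm(increments=[100, -45, 161, 0, 0, 0, 88, 100, -45, 161, 0, 0, 0, 88, 100, -45, 161, 0, 0, 0, 88, 100, -45, 161, 0, 0, 0, 88, 100, -45, 161, 0, 0, 0, 88, 100, -45, 161, 0, 0, 0, 88, 100, -45, 161, 0, 0, 0, 88, 100, -45, 161, 0, 0, 0, 88, 100, -45, 161, 0, 0, 0, 88, 100, -45, 161, 0, 0, 0, 88, 100, -45, 161, 0, 0, 0, 88, 100, -45, 161, 0, 0, 0, 88])

```text
t: 13.75
ee_pos: [0.4859, 0.3348, 0.2816]
tcp_rot: [[-0.109, 0.994, 0.0], [0.994, 0.109, 0.0], [0.0, 0.0, -1.0]]
force: [0.6, 0.4, -0.4]
gripper_width: 0.0854
```

Call:
move_arm(increments=[100, 0, 0, 0, 0, 0, 2, 100, 0, 0, 0, 0, 0, 2])

```text
t: 13.92
ee_pos: [0.4859, 0.3349, 0.2817]
tcp_rot: [[-0.14, 0.99, 0.0], [0.99, 0.14, 0.0], [0.0, 0.0, -1.0]]
force: [-0.3, -0.2, 0.5]
gripper_width: 0.0851
```

```bash
python3 - <<'E'
from h import *
s=sense();print(s['t'],s['ee_pos'],s['tcp_rot'][:2],s['joint_positions'])
c,im=grab('wrist','pics/w6.png')
for d in (-.03,.03):
    e=np.array([np.cos(np.radians(98.2)),np.sin(np.radians(98.2))])*d
    for w in (-.006,.006):
        n=np.array([e[1],-e[0]])/np.linalg.norm(e)*w
        u=proj(c,(.4835+e[0]+n[0],.3427+e[1]+n[1],.158)); print(u); cv2.circle(im,tuple(int(round(x)) for x in u),3,(255,0,255),1)
np.savez('w6.npz',f=c[0],cx=c[1],cy=c[2],R=c[3],t=c[4]); cv2.imwrite('pics/v6.png',im)
E
```

```text
13.9167 [0.48591535 0.33485072 0.28165366] [[-1.39647595e-01  9.90201214e-01  3.24313063e-04]
 [ 9.90201261e-01  1.39647550e-01  1.57254898e-04]] [ 5.41334077e-01  3.58975561e-01  1.32665633e+00 -3.25568265e-05
  1.45560179e+00  4.01232318e-01]
[324.41465794 263.72129683]
[308.83713166 263.75763095]
[308.0131178  185.79603161]
[324.6585002  185.75250428]
```

View pics/v6.png

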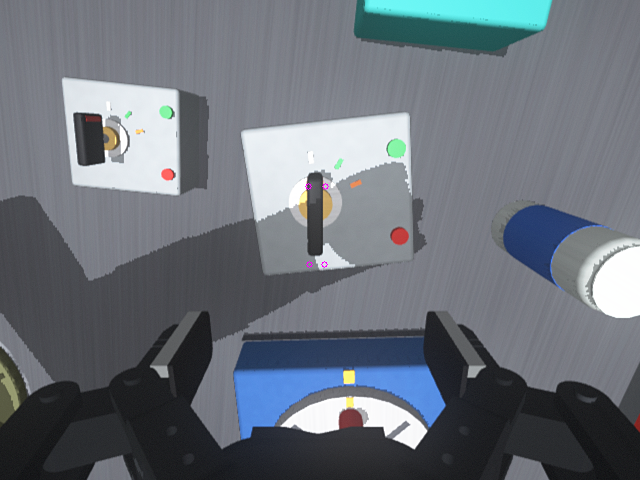

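```bash
python3 - <<'E'
from h import *
d=np.load('w6.npz'); c=(float(d['f']),float(d['cx']),float(d['cy']),d['R'],d['t'])
im=cv2.imread('pics/w6.png'); g=im.max(2)[160:270,295:335]
m=((g<75)*255).astype(np.uint8); cn=max(cv2.findContours(m,0,1)[0],key=cv2.contourArea); x,y,w,h=cv2.boundingRect(cn); print(x+295,y+160,w,h)
r=cv2.minAreaRect(cn); print(r)
h2=cv2.cvtColor(im,cv2.COLOR_BGR2HSV); rm=cv2.inRange(h2,(0,90,40),(8,255,255))|cv2.inRange(h2,(172,90,40),(180,255,255)); ys,xs=np.nonzero(rm[160:270,295:335]); print('red',len(ys),ys.min()+160 if len(ys) else 0,ys.max()+160 if len(ys) else 0)
u=x+295+w/2
print('-y end top',onz(c,u,y+160+h,.158),'+y end as top',onz(c,u,y+160,.158),'as z.118',onz(c,u,y+160,.118))
gm=cv2.inRange(h2,(12,90,60),(30,255,255)); ys,xs=np.nonzero(gm[170:240,285:345]); print('gold',xs.min()+285,xs.max()+285,ys.min()+170,ys.max()+170, onz(c,(xs.min()+xs.max())/2+285,(ys.min()+ys.max())/2+170,.11))
t=cv2.imread('pics/top0.png')[255:272,198:234]; ht=cv2.cvtColor(t,cv2.COLOR_BGR2HSV); q=cv2.inRange(ht,(0,80,30),(10,255,255))|cv2.inRange(ht,(165,80,30),(180,255,255)); ys,xs=np.nonzero(q); print(xs+198,ys+255)
E
```

```text
308 173 15 82
((20.0, 53.5), (81.0, 14.0), 90.0)
red 0 0 0
-y end top [0.48593422 0.3199486  0.158     ] +y end as top [0.47736593 0.38132585 0.158     ] as z.118 [0.47777918 0.37664335 0.118     ]
gold 299 331 189 218 [0.4810361  0.34984391 0.11      ]
[206] [266]
```

Call:
move_arm(increments=[100, -4, 15, -40, 0, 0, 0, 100, -4, 15, -80, 0, 0, 0, 100, -4, 15, -120, 0, 0, 0, 100, -4, 15, -150, 0, 0, 0, 100, -4, 15, -162, 0, 0, 0, 100, -4, 15, -162, 0, 0, 0, 0, -4, 15, -162, 0, 0, 0, 0, -4, 15, -162, 0, 0, 0, 0, -4, 15, -162, 0, 0, 0, 0, -4, 15, -162, 0, 0, 0, 0, -4, 15, -162, 0, 0, 0, 0, -4, 15, -162, 0, 0, 0], grip_force=60)

```text
t: 14.97
ee_pos: [0.4819, 0.3506, 0.1199]
tcp_rot: [[-0.138, 0.99, 0.001], [0.99, 0.138, 0.0], [0.0, 0.001, -1.0]]
force: [-4.4, 0.2, 3.7]
gripper_width: 0.0118
```

```bash
cat > s.py <<'E'
from h import *
s=sense();R=np.array(s['tcp_rot']);print(s['t'],np.round(s['ee_pos'],4),'yaw',np.degrees(np.arctan2(R[1,0],R[0,0])),s['gripper_width'],np.round(s['force'],2),np.round(s['ft_torque'],3),np.round(s['joint_positions'],2))
E
python3 s.py
```

```text
14.9667 [0.4819 0.3506 0.1199] yaw 97.9553815493531 0.01184384236241778 [-4.45  0.24  3.69] [0.111 0.949 0.049] [0.57 0.51 1.5  0.   1.13 0.43]
```

Gripped at 11.8 mm. Turning clockwise.

Call:
move_arm(increments=[0, 0, 0, 0, 0, 0, -6, 0, 0, 0, 0, 0, 0, -12, 0, 0, 0, 0, 0, 0, -18, 0, 0, 0, 0, 0, 0, -24, 0, 0, 0, 0, 0, 0, -30, 0, 0, 0, 0, 0, 0, -36, 0, 0, 0, 0, 0, 0, -42, 0, 0, 0, 0, 0, 0, -48, 0, 0, 0, 0, 0, 0, -54, 0, 0, 0, 0, 0, 0, -58, 0, 0, 0, 0, 0, 0, -62, 0, 0, 0, 0, 0, 0, -64])

```text
t: 15.97
ee_pos: [0.4844, 0.3492, 0.1201]
tcp_rot: [[0.832, 0.555, 0.006], [0.555, -0.832, -0.001], [0.004, 0.004, -1.0]]
force: [17.5, -8.0, -2.0]
gripper_width: 0.0116
```

```bash
python3 s.py
```

```text
15.9667 [0.4844 0.3492 0.1201] yaw 33.69257585505821 0.011588919648674206 [17.48 -7.98 -1.97] [-1.669 -3.145  0.185] [ 0.56  0.51  1.5  -0.    1.13  1.55]
```

Call:
move_arm(increments=[0, 0, 0, 0, 0, 0, -2, 0, 0, 0, 0, 0, 0, -3, 0, 0, 0, 0, 0, 0, -4, 0, 0, 0, 0, 0, 0, -4])

```text
t: 16.3
ee_pos: [0.4845, 0.3491, 0.1201]
tcp_rot: [[0.867, 0.499, 0.006], [0.499, -0.867, -0.001], [0.005, 0.004, -1.0]]
force: [17.8, -9.5, -2.4]
gripper_width: 0.0113
```

```bash
python3 s.py
```

```text
16.3 [0.4845 0.3491 0.1201] yaw 29.90513508505191 0.011340648505827102 [17.79 -9.49 -2.38] [-1.819 -3.204  0.853] [ 0.56  0.51  1.5  -0.    1.13  1.62]
```

Call:
move_arm(increments=[0, 0, 0, 0, 0, 0, 0, 0, 0, 0, 0, 0, 0, 0, 0, 0, 0, 0, 0, 0, 0, 100, 0, 0, 0, 0, 0, 0, 100, 0, 0, 0, 0, 0, 0, 100, 0, 0, 0, 0, 0, 0, 100, 0, 0, 0, 0, 0, 0, 100, 0, 0, 0, 0, 0, 0, 100, 0, 0, 40, 0, 0, 0, 100, 0, 0, 80, 0, 0, 0, 100, 0, 0, 120, 0, 0, 0, 100, 0, 0, 160, 0, 0, 0])

```text
t: 17.3
ee_pos: [0.4813, 0.3504, 0.2812]
tcp_rot: [[0.866, 0.5, -0.0], [0.5, -0.866, -0.0], [-0.0, -0.0, -1.0]]
force: [0.7, -0.2, 0.0]
gripper_width: 0.0856
```

```bash
python3 s.py; python3 - <<'E'
from h import *
c,im=grab('wrist','pics/w7.png'); c2,t=grab('scene','pics/s7.png')
cv2.imwrite('pics/v7.png',np.hstack([cv2.resize(im,(400,300)),cv2.resize(t[150:390,80:480],(400,300))]))
E
```

```text
17.3 [0.4813 0.3504 0.2812] yaw 29.97467388491864 0.08564564655211283 [ 0.74 -0.22  0.04] [ 0.018 -0.022 -0.034] [0.57 0.37 1.31 0.   1.46 1.62]
```

View pics/v7.png

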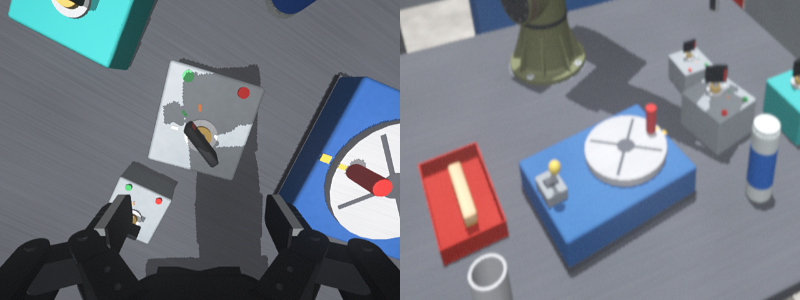

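In the last picture the bow is tilted about 34° counter-clockwise of the tool, so it points to about 64°, which is RUN. The lever is over, the crank is at the mark and the brush is in the tray. The can and pipe stand where they were, and the gripper is clear.

```bash
python3 -c "
from h import *
print(hand_in())"
```

```text
the job is handed in; nothing more can be done
None
```

I carried out all the steps in order and handed the job in at about 17.4 s on the robot's clock. `hand_in()` reports no verdict, so the results below come from my own last checks.

- **Brush:** it lies bristles down near the middle of the tray, along it, and released.
- **Faceplate:** I wound it one full turn and on to the mark. The grip read 99.5° against the mark's 99.8° just before I let go, and later pictures show it still at the mark.
- **Clutch:** I pushed the lever to its stop, at about 27 N. The ball was within 2 mm of its expected end position.
- **Key:** I used the larger grey box. I turned the key clockwise until the torque rose from about 0.19 to 0.85 N m at the START stop. I held it there at least 0.3 s, part of it while still easing onto the stop, then let go. By eye in the last picture the bow had sprung back about 34°, which is RUN.
- **Bystanders:** the can and pipe look unmoved in the last picture; I did not measure them.

Three checks disagreed along the way:
- **Key position:** my first estimate from the top view was about 7 mm off because the mask missed the red stripe. I corrected it from the wrist view before grasping.
- **Winding:** side forces of about 20 N appeared during the turn, so I shifted the plate centre by 2 mm.
- **Holding the key:** there was also a side force of about 20 N while the key was held at START. It was gone once I released the key.

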